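# Knock down the lock plungers of a cold-transport case

## Task

Lock the cold-transport case for shipping: pick up the mallet by its handle and, with its head, knock each of the two steel lock plungers on the lid fully down with a short brisk blow until it snaps home and stays. Then stand the mallet back on its black mat, on one flat face of its head, and let go. Touch the case and its plungers with the mallet only, never with the gripper, and leave the slide box on the lid, the tube rack and the jar where they are.

Things in the scene. Friction and masses are not known exactly. Their poses are not given: they have to be found in the camera images.
- case: White insulated transport case, white lid with a dark seal line, fixed; 182 (its x) x 302 mm (its y), lid top 110 mm above the table; end handles reach y = 170 mm, 50 mm up. Origin: centre of its underside, z up. Two flat steel straps cross the lid; on each, on the case's y axis at y = +95 and -95 mm, a lock plunger stands in a low dark collar (36 mm diameter, 8 mm high).
- plunger_a_top (a point): Centre of the top face of lock plunger A, the one at y = +95 mm of the case: a steel button cap 26 mm in diameter, 6 mm thick, on a stem. It moves with the plunger: 139 mm above the table when up, 125 mm when fully down. Both plungers start up.
- plunger_a (a joint): How far plunger A has been driven down, m: 0 = up, 0.014 = fully home. Sprung over centre: it resists with up to about 7 N; if it is let go before 8 mm it springs up again, beyond 8 mm it snaps down to the stop by itself and stays there.
- plunger_b_top (a point): Centre of the top face of lock plunger B, at y = -95 mm of the case; otherwise as plunger A.
- plunger_b (a joint): How far plunger B has been driven down, m; as for plunger A.
- mallet_grip (a point): Point to grip: on the centre line of the mallet's wooden handle, half-way up, 55 mm from the head's axis. Axes: x along the handle to the head (head at x = +55 mm from here), z along the head's axis (up at the start). Handle 22 mm wide (y), 24 mm thick (z), reaching 95 mm from here to -x. At the start the mallet stands on the mat on one flat head face, handle level, 35 mm above the mat.
- mallet_head (a point): Centre of the mallet's head, half-way along its axis: grey plastic cylinder with a steel band, 46 mm in diameter, 70 mm long, a flat striking face at each end, so 35 mm below and above the handle's centre line. Axes as mallet_grip.
- mallet: The whole mallet, about 0.26 kg, mostly head; origin at the centre of the face on which it stands at the start, axes as mallet_grip.
- mat: Black rubber mat, fixed, 200 mm (its x) x 140 mm (its y), 4 mm thick. Origin: centre of its underside. The mallet starts on it and goes back on it.
- slide_box_mid (a point): Bystander: flat clear slide box, 50 x 64 x 20 mm, lying loose on the lid between the plungers; this point is its centre.
- tube_rack_mid (a point): Bystander: grey rack of capped tubes, 75 x 115 mm, 50 mm high, behind or beside the case; this point is its centre, 25 mm up.
- reagent: Bystander: upright jar, 52 mm in diameter, 90 mm high; origin at the centre of its underside.
Mind the look-alikes: they are no part of the job. What is shaped like the mallet but pink or yellow is not meant.

How it is judged (in metres and radians):
On the way, in this order (a step that is already met when the one before it is completed fails the run):
1. the mallet is picked up by the gripper (height (world z) of mallet_head above 0.09 m and contact force between the fingers and mallet above 0.5 N), for 0.2 s.
2. one plunger is struck: the mallet's head comes onto it at over 0.05 m/s, seen from 15 mm above the raised cap until the plunger passes its snap point (((horizontal distance between mallet_head and plunger_a_top below 0.03 m and height (world z) of mallet_head below 0.189 m and linear speed of mallet above 0.05 m/s and value of joint plunger_a below 0.008 m) or (horizontal distance between mallet_head and plunger_b_top below 0.03 m and height (world z) of mallet_head below 0.189 m and linear speed of mallet above 0.05 m/s and value of joint plunger_b below 0.008 m))).
3. with that plunger down, the other is struck in the same way (((value of joint plunger_a above 0.0115 m and (horizontal distance between mallet_head and plunger_b_top below 0.03 m and height (world z) of mallet_head below 0.189 m and linear speed of mallet above 0.05 m/s and value of joint plunger_b below 0.008 m)) or (value of joint plunger_b above 0.0115 m and (horizontal distance between mallet_head and plunger_a_top below 0.03 m and height (world z) of mallet_head below 0.189 m and linear speed of mallet above 0.05 m/s and value of joint plunger_a below 0.008 m)))).
4. both plungers are down, the mallet still held (value of joint each of plunger_a, plunger_b above 0.0115 m and contact force between the fingers and mallet above 0.5 N), for 0.1 s.
At the end, for the whole second after the job is handed in: Both plungers are down (at least 11.5 mm of their 14 mm), and the mallet stands at rest on the mat on a flat face of its head (upright within 0.12 rad, the head's axis within the mat's outline) (value of joint each of plunger_a, plunger_b above 0.0115 m and x of mallet_head in the frame of mat between -0.1 and 0.1 m and y of mallet_head in the frame of mat between -0.07 and 0.07 m and (angle between mallet_head's own z axis and vertical below 0.12 rad or angle between mallet_head's own z axis and vertical above 3.0216 rad) and height (world z) of mallet_head between 0.033 and 0.046 m and linear speed of mallet below 0.02 m/s); the robot touches nothing.
It fails at once if the gripper or arm presses on the case or its plungers (over 1 N) (contact force between any of the fingers, the arm and case above 1 N).
It fails at once if the slide box, tube rack or jar is moved by more than 30 mm (distance of any of slide_box_mid, tube_rack_mid, reagent from where it was at the start of the episode above 0.03 m).
It also fails if it takes over 54 s, if anything falls off the work surface, if the arm or the gripper's body presses on something with over 40 N, if the wrist force passes 120 N, or if a joint passes its speed limit or range.

## Robot

A 6-joint arm with a two-finger parallel gripper is mounted at the origin on the work surface. World frame = base frame: x ahead of the robot, y to its left, z up, the work surface at z = 0. Lengths are in mm, angles in rad, forces in N, time in s.
With the tool pointing down it reaches from about 400 to 925 mm from the base axis. Payload 12.5 kg.
Tool frame: the origin (TCP) lies where the fingers leave the gripper's body, on its centre line; the fingertips stand 78 mm ahead of it and the grasp point (between the pads) lies 59 mm ahead of it (env.tip_extent is the distance from the TCP to the fingertips, in mm); z points along the fingers, y is the direction in which the jaws open and shut (so a half turn about z gives the same grasp; the last joint's range is limited). The gripper opens to 95 mm and grips with 3 to 60 N. Pads are 20 mm wide; open, the fingers measure 119 mm over their backs; the gripper's body (75 mm by 180 mm) begins 59 mm behind the grasp point.
Start: joints at [-1.435, 0.491, 1.559, -0, 1.092, -0.106], TCP at [149.678, -606.823, 292.261] pointing down, gripper open.
Joint ranges: [-3.1, 3.1], [-0.84, 2.19], [0.05, 2.79], [-1.13, 4.28], [0.06, 2.93], [-2.69, 2.69]. Speed limits (rad/s): [2.22, 2.22, 2.79, 3.14, 3.14, 3.14].

## Interface

Orientations are given as [roll, pitch, yaw] about the fixed x, y, z axes, in that order (R = Rz(yaw) Ry(pitch) Rx(roll)).
In Python, from cell import env gives the robot as it stands. The module is installed in compiled form; this text tells all that it offers.
- The arm moves only by the tool play_rows, never from a script. Its argument "targets" is a list of rows, each an object with "linear": the shift along the tool's x, y, z in mm, a list of three; "turn": the turn about the tool's z in rad. A call has 1 to 20 rows; each row is the pose to reach, as a shift and turn from the pose commanded when the call began, along the tool's axes at that moment; what a row does not reach only later rows make up. A row lasts 1/8 s, in which the tool goes at most 62.5 mm and 10.7 degrees, less where a joint would pass 70% of its speed; a pose out of reach is approached as far as the arm can. A call with a gripper value outside its range is refused whole. "hand" is the finger opening in mm, from 0 to 95.1, set as the call begins (left out, the last holds). The fingers move at their own pace and stop on an object; the grip force is fixed at half the most. Time passes only in rows, so rows that repeat a pose let the fingers close. It gives the time, the measured TCP pose, the force and the opening at its end, in the units of the state.
- env.state(): the state, without advancing time (a new reading comes with each control period).
- env.read_camera(name): name is "side" or "top" or "wrist"; returns (picture, depth): 480x640x3 uint8, red, green, blue; 480x640 float32, mm along the optical axis (not along the pixel's ray), 0 where there is no reading.
- env.camera_params(name): a dict with "fx", "fy", "cx", "cy" (pixels), "R" (3x3) and "t" (3): a world point X has camera coordinates R X + t. Camera axes: x right, y down, z forward; pixel columns grow to the right and rows downward; lengths in mm; the calibration is good to about 2 mm. A picture is of the moment at which its call begins: read the wrist's pose just before it. camera_params takes no time and is no camera call; for the wrist camera it gives the pose at the moment of the call.
- env.job_done(): hands the job in, once; it reports no verdict.
The state is a dict: "t": time; "joints": joint angles; "qvel": joint speeds; "tau": joint torques, N m; "eef_pos": TCP position; "tcp_rot": TCP orientation; "ft_force": force on the tool from outside, world axes, zero at the start; "moment": the same for the moment, N m; "opening": opening from 0.0 (shut) to 1.0 (fully open).
Only numpy, scipy, OpenCV 4.12 (cv2) and the standard library are available. Lean on these libraries where they do the work, as an engineer would, in place of code of your own. Each camera call takes 0.05 s, during which the arm holds its last target.

## Working session

There is one attempt and no reset: what is moved stays moved. The work goes in short steps, Python scripts to look and compute and a tool call to move; the robot and the scene stay as the last step left them, time stands still between calls to the robot, and variables do not carry over. Pictures are saved under pics/ and viewed, and the job is handed in when it is done.

Besides the shell and the picture viewer there is one more tool, called after "Request:" by a JSON object that holds its "fn" and its "kwargs". play_rows: Moves the arm, as the interface text tells. Its arguments: {"type":"object","properties":{"targets":{"type":"array","items":{"type":"object","properties":{"linear":{"type":"array","items":{"type":"number"}},"turn":{"type":"number"}}}},"hand":{"type":"number"}},"required":["targets"]}

```bash
mkdir -p pics
cat > h.py <<'E'
import numpy as np, cv2
from cell import env
def snap(n,f):
    p,d=env.read_camera(n); c=env.camera_params(n)
    cv2.imwrite(f'pics/{f}.png',p[:,:,::-1]); np.savez(f'pics/{f}.npz',p=p,d=d,K=[c['fx'],c['fy'],c['cx'],c['cy']],R=c['R'],t=c['t'])
    return p,d
def load(f):
    z=np.load(f'pics/{f}.npz'); d=z['d'].astype(float); fx,fy,cx,cy=z['K']
    v,u=np.mgrid[:480,:640]; P=np.stack([(u-cx)/fx*d,(v-cy)/fy*d,d],-1)
    W=(P-z['t'])@z['R']; W[d<=0]=np.nan
    return z['p'],W
E
python3 - <<'E'
from h import *
print(env.state(), env.tip_extent)
for n in('top','side','wrist'): snap(n,n+'0')
E
```

```text
{'t': 0.0, 'joints': array([-1.43461265e+00,  4.91575017e-01,  1.55946647e+00, -2.16990164e-05,
        1.09170616e+00, -1.05600871e-01]), 'qvel': array([-0.00306728, -0.00044583, -0.00067706, -0.00033016, -0.00036404,
       -0.00027423]), 'tau': array([-8.85289792e-04, -6.12638927e+01, -2.58180320e+01,  6.92061125e-02,
        4.81661002e-02, -7.93438403e-05]), 'eef_pos': array([ 149.64261308, -606.65117697,  291.64623579]), 'tcp_rot': array([-3.14044206e+00, -1.02604594e-04,  2.41794508e-01]), 'ft_force': array([ 0.32060132, -0.22679137, -0.36772182]), 'moment': array([-0.02803332,  0.04112984, -0.0347904 ]), 'opening': 0.9983806883800281} 77.60000000000001
```

View pics/top0.png

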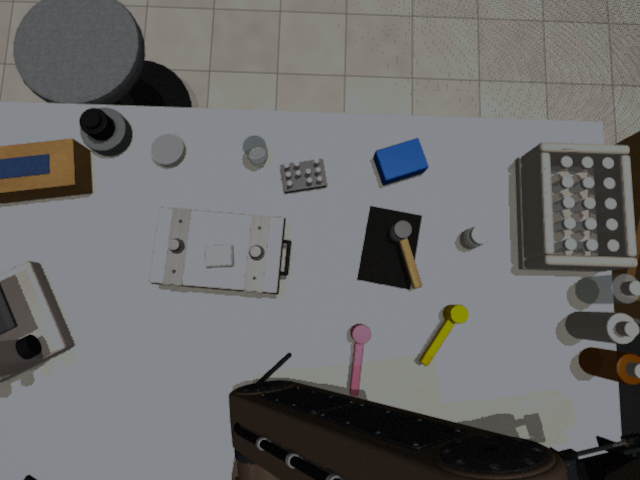

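View pics/side0.png

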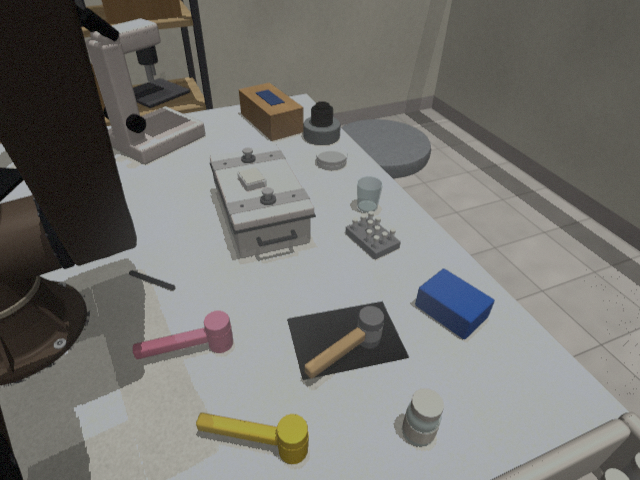

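View pics/wrist0.png

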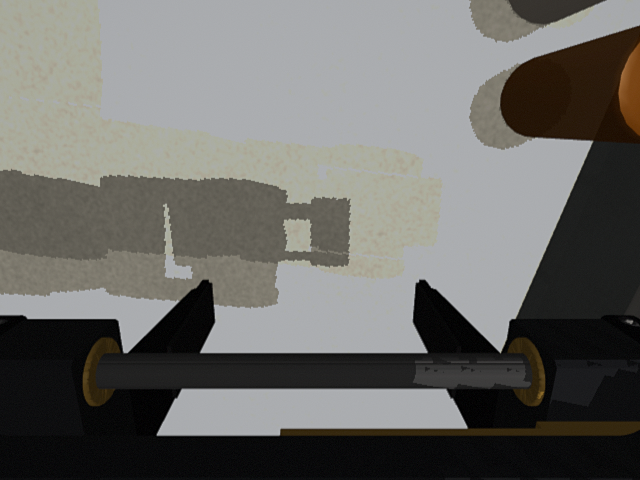

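The top picture holds three mallet shapes: a grey head with a wooden handle on the black mat (head 401,231; handle end 416,285), a pink one (361,333) and a yellow one (458,315). The first fits the description: grey head, wood handle, on the mat. The case plungers are at (177,245) and (256,252). I'll measure these and confirm with a crop.

Run:
```python
from h import *
p,W=load('top0')
cv2.imwrite('pics/crop0.png',cv2.resize(p[190:310,140:500,::-1],None,fx=2.2,fy=2.2,interpolation=cv2.INTER_CUBIC))
z=W[...,2]
def reg(n,u0,u1,v0,v1,zl,zh,extra=None):
    m=np.zeros(z.shape,bool); m[v0:v1,u0:u1]=1
    m&=(z>zl)&(z<zh)
    if extra is not None: m&=extra
    pts=W[m]; (c,s,a)=cv2.minAreaRect(pts[:,:2].astype(np.float32))
    print(n,len(pts),'mean',pts.mean(0).round(1),'med z',np.median(pts[:,2]).round(1),'rect',np.round(c,1),np.round(s,1),round(a,1))
    return pts
reg('head',380,425,210,250,60,90)
wood=(p[...,0].astype(int)-p[...,2]>50)
h=reg('handle',380,435,235,300,35,65,wood)
vx=cv2.fitLine(h[:,:2].astype(np.float32),cv2.DIST_L2,0,.01,.01).ravel(); print(vx,np.degrees(np.arctan2(vx[1],vx[0])))
reg('plL',160,195,230,262,126,150)
reg('plR',240,275,238,270,126,150)
reg('lid',145,295,200,300,100,114)
reg('slide',200,240,240,275,120,140)
blk=(p.max(-1)<40)
reg('mat',350,430,200,295,-5,15,blk)
reg('jar',455,490,220,255,75,110)
reg('rack',275,335,150,200,30,70)
```

```text
head 274 mean [ 613.3 -279.5   74.4] med z 74.8 rect [ 614.  -279.9] [43.5 43.8] 89.5
handle 356 mean [ 534.  -304.9   51.8] med z 51.8 rect [ 533.5 -306.4] [123.   20.2] 17.4
[ 9.5880860e-01  2.8405300e-01  5.3404425e+02 -3.0486212e+02] 16.50225
plL 105 mean [550.6 262.7 139.4] med z 139.5 rect [550.1 263. ] [23.3 25.6] 1.8
plR 95 mean [540.3  73.6 139.6] med z 139.8 rect [540.3  73.4] [23.5 22.8] 46.9
lid 8085 mean [545.3 167.9 110.7] med z 110.9 rect [545.5 168.7] [302.2 184.7] 86.7
slide 601 mean [528.6 158.4 130.3] med z 130.5 rect [529.2 159.9] [50.2 64.9] 4.8
mat 3160 mean [ 573.8 -250.8    5.1] med z 5.1 rect [ 578.3 -259. ] [137.4 197.4] 81.0
jar 307 mean [ 603.  -467.2   90.1] med z 90.8 rect [ 604.2 -468.7] [44.7 45.1] 44.8
rack 279 mean [759.8 -26.9  48. ] med z 50.0 rect [760.9 -27.4] [61.7 90.7] 10.6
```

View pics/crop0.png

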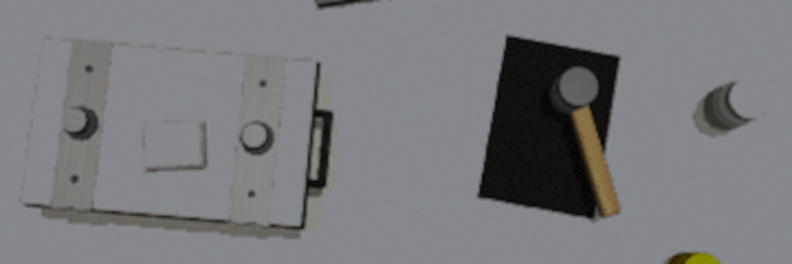

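The crop confirms it: grey head, wooden handle, black mat. The top face of the head is at about (614,-280) mm and the handle yaw is about 17°. I'll grip roughly 42 mm from the head axis to keep the strike torque low.

Request:
{"fn": "play_rows", "kwargs": {"hand": 70, "targets": [{"linear": [40, -17, 5], "turn": 0}, {"linear": [85, -35, 10], "turn": -0.02}, {"linear": [130, -54, 20], "turn": -0.04}, {"linear": [175, -73, 30], "turn": -0.058}, {"linear": [220, -92, 40], "turn": -0.058}, {"linear": [265, -111, 50], "turn": -0.058}, {"linear": [310, -130, 60], "turn": -0.058}, {"linear": [355, -149, 70], "turn": -0.058}, {"linear": [400, -168, 80], "turn": -0.058}, {"linear": [440, -184, 85], "turn": -0.058}, {"linear": [470, -197, 90], "turn": -0.058}, {"linear": [487, -204, 92], "turn": -0.058}, {"linear": [487, -204, 92], "turn": -0.058}, {"linear": [487, -204, 92], "turn": -0.058}, {"linear": [487, -204, 92], "turn": -0.058}]}}

```text
t: 2.02
eef_pos: [573.0, -293.0, 200.5]
tcp_rot: [3.141, -0.0, 0.299]
ft_force: [-1.1, 0.3, 0.4]
opening: 0.739
```

Run:
```python
from h import *
s=env.state(); print(s['t'],s['eef_pos'],s['tcp_rot'],s['opening']); snap('wrist','w1')
R=env.camera_params('wrist');
p,W=load('w1'); z=W[...,2]
wood=(p[...,0].astype(int)-p[...,2]>40)&(z>40)&(z<60)
h=W[wood][:,:2].astype(np.float32); print(len(h), cv2.minAreaRect(h)); v=cv2.fitLine(h,cv2.DIST_L2,0,.01,.01).ravel();print(v,np.degrees(np.arctan2(v[1],v[0])))
m=(z>65)&(z<85); 
if m.sum(): print('head',m.sum(),np.nanmean(W[m],0),cv2.minAreaRect(W[m][:,:2].astype(np.float32)))
```

```text
2.025 [ 572.95789113 -293.02216421  200.50612065] [ 3.14128901e+00 -3.12245628e-05  2.98572272e-01] 0.7387027249157474
3853 ((545.805419921875, -301.53045654296875), (92.36041259765625, 21.473974227905273), 17.719852447509766)
[ 9.5488656e-01  2.9697081e-01  5.4824286e+02 -3.0084631e+02] 17.275753
head 6691 [ 614.61460248 -322.87096677   73.32145839] ((610.8809204101562, -363.57415771484375), (212.9141845703125, 45.879520416259766), 86.94844055175781)
```

View pics/w1.png

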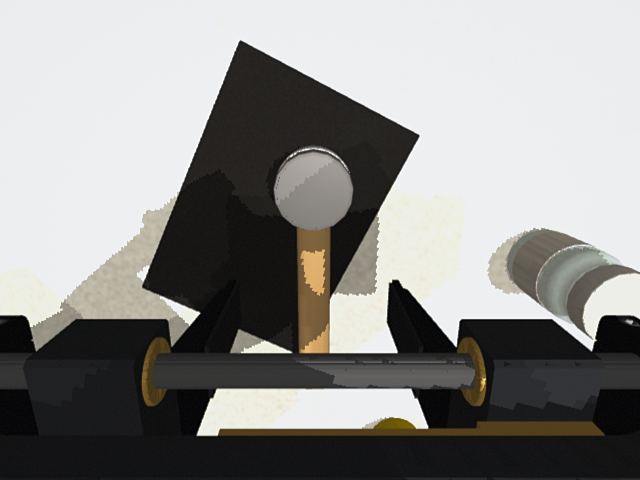

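The wrist view shows the grey head at (314,190), with the handle centred between the fingers at u≈313. Now I'll descend and close.

Request:
{"fn": "play_rows", "kwargs": {"targets": [{"linear": [0, 0, 30], "turn": 0}, {"linear": [0, 0, 60], "turn": 0}, {"linear": [0, 0, 85], "turn": 0}, {"linear": [0, 0, 98], "turn": 0}, {"linear": [0, 0, 102.5], "turn": 0}, {"linear": [0, 0, 102.5], "turn": 0}, {"linear": [0, 0, 102.5], "turn": 0}]}}

```text
t: 2.95
eef_pos: [573.9, -292.3, 98.7]
tcp_rot: [3.14, -0.001, 0.3]
ft_force: [0.7, -0.6, -1.1]
opening: 0.734
```

Request:
{"fn": "play_rows", "kwargs": {"hand": 0, "targets": [{"linear": [0, 0, 0], "turn": 0}, {"linear": [0, 0, 0], "turn": 0}, {"linear": [0, 0, 0], "turn": 0}, {"linear": [0, 0, 0], "turn": 0}, {"linear": [0, 0, 0], "turn": 0}, {"linear": [0, 0, 0], "turn": 0}, {"linear": [0, 0, 0], "turn": 0}, {"linear": [0, 0, 0], "turn": 0}]}}

```text
t: 3.95
eef_pos: [573.7, -292.2, 97.7]
tcp_rot: [3.142, 0.0, 0.3]
ft_force: [0.6, 0.3, 0.3]
opening: 0.229
```

Request:
{"fn": "play_rows", "kwargs": {"targets": [{"linear": [0, 0, -8], "turn": 0}, {"linear": [0, 0, -25], "turn": 0}, {"linear": [0, 0, -50], "turn": 0}, {"linear": [0, 0, -80], "turn": 0}, {"linear": [0, 0, -110], "turn": 0}, {"linear": [0, 0, -140], "turn": 0}, {"linear": [0, 0, -165], "turn": 0}, {"linear": [0, 0, -180], "turn": 0}, {"linear": [0, 0, -180], "turn": 0}, {"linear": [0, 0, -180], "turn": 0}]}}

```text
t: 5.2
eef_pos: [573.4, -292.0, 276.8]
tcp_rot: [-3.141, 0.001, 0.3]
ft_force: [-0.0, -0.1, -3.5]
opening: 0.229
```

Run:
```python
from h import *
s=env.state(); print(s['t'],s['eef_pos'],s['tcp_rot'],s['opening'],s['ft_force'],s['moment']); snap('wrist','w2');snap('side','s2')
p,W=load('w2'); z=W[...,2]
m=(z>215)&(z<290); m[:, :250]=0; m[:,400:]=0; m[260:]=0
pts=W[m]; print(len(pts),pts.mean(0),cv2.minAreaRect(pts[:,:2].astype(np.float32)))
A=np.c_[pts,np.ones(len(pts))]; A=pts-pts.mean(0); print('normal',np.linalg.svd(A,full_matrices=False)[2][2], pts[:,2].min(),pts[:,2].max())
```

```text
5.2 [ 573.3678475  -291.96939242  276.84214458] [-3.14056984e+00  9.73354748e-04  2.99815987e-01] 0.22895152672012822 [-0.00625209 -0.13149167 -3.53061981] [-0.12395442  0.09824384  0.02833557]
10723 [ 624.58901622 -277.13494178  249.50284555] ((624.724609375, -277.38201904296875), (26.956388473510742, 44.17500686645508), 16.27486228942871)
normal [0.53416662 0.15036616 0.83189906] 215.05249061801848 253.8226842263168
```

View pics/s2.png

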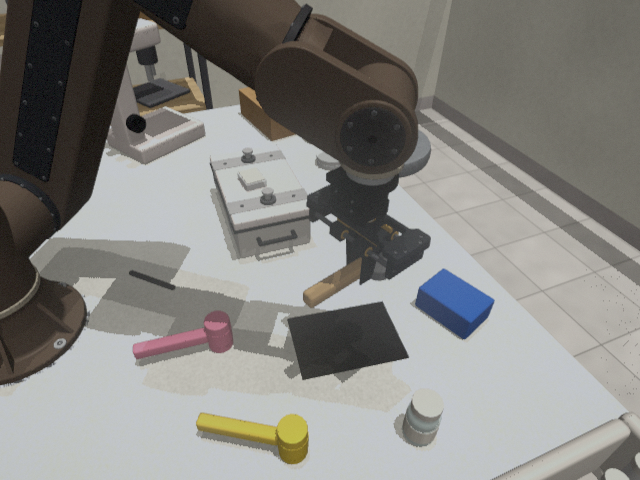

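View pics/w2.png

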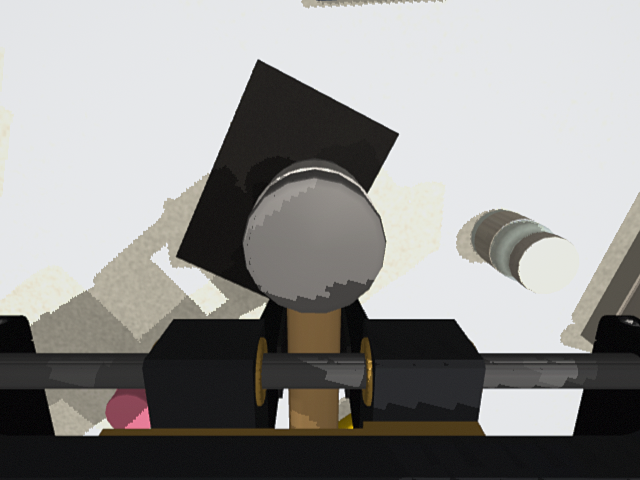

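The side view shows the mallet in the gripper, clear of the mat. The wrist view shows the head face at (315,240). Next I'll measure the held face's tilt and position.

Run:
```python
from h import *
p,W=load('w2'); z=W[...,2]
m=(z>244)&(z<262); m[:,:240]=0; m[:,400:]=0; m[308:]=0
pts=W[m]; c=pts.mean(0); print(len(pts),c,cv2.minEnclosingCircle(pts[:,:2].astype(np.float32)))
n=np.linalg.svd(pts-c,full_matrices=False)[2][2]; print(n,pts[:,2].min(),pts[:,2].max())
```

```text
15286 [ 616.97958405 -279.00430885  251.41918459] ((615.3102416992188, -279.5972595214844), 22.86427879333496)
[0.01818145 0.00419142 0.99982592] 244.0438461985405 253.8226842263168
```

Request:
{"fn": "play_rows", "kwargs": {"targets": [{"linear": [1, -10, 0], "turn": 0}, {"linear": [3, -30, 0], "turn": 0}, {"linear": [6, -65, 0], "turn": 0}, {"linear": [10, -105, 0], "turn": 0}, {"linear": [14, -150, 0], "turn": 0}, {"linear": [18, -195, 0], "turn": 0}, {"linear": [22, -240, 0], "turn": 0}, {"linear": [26, -280, 0], "turn": 0}, {"linear": [29, -315, 0], "turn": 0}, {"linear": [32, -340, 0], "turn": 0}, {"linear": [33, -354, 0], "turn": 0}, {"linear": [33.5, -359, 0], "turn": 0}, {"linear": [33.5, -359, 0], "turn": 0}, {"linear": [33.5, -359, 0], "turn": 0}, {"linear": [33.5, -359, 0], "turn": 0}]}}

```text
t: 7.18
eef_pos: [499.8, 60.2, 277.6]
tcp_rot: [3.141, 0.0, 0.299]
ft_force: [-0.9, -0.3, -1.7]
opening: 0.23
```

Run:
```python
from h import *
s=env.state(); print(s['t'],s['eef_pos'],s['tcp_rot'],s['opening'],s['ft_force']); snap('wrist','w3');snap('side','s3')
p,W=load('w3'); z=W[...,2]
m=(z>244)&(z<262); m[:,:240]=0; m[:,400:]=0; m[308:]=0
pts=W[m]; c=pts.mean(0); print(len(pts),c,cv2.minEnclosingCircle(pts[:,:2].astype(np.float32)))
n=np.linalg.svd(pts-c,full_matrices=False)[2][2]; print(n,pts[:,2].min(),pts[:,2].max())
```

```text
7.175 [499.7744428   60.19229433 277.64567363] [3.14149417e+00 9.17036161e-05 2.98948441e-01] 0.2295073149488645 [-0.86797675 -0.28420816 -1.68991554]
15336 [543.43962365  73.21866134 252.48791937] ((541.661376953125, 72.70714569091797), 22.885473251342773)
[0.0201587  0.00530883 0.9997827 ] 244.01048055952484 255.07113238820045
```

View pics/s3.png

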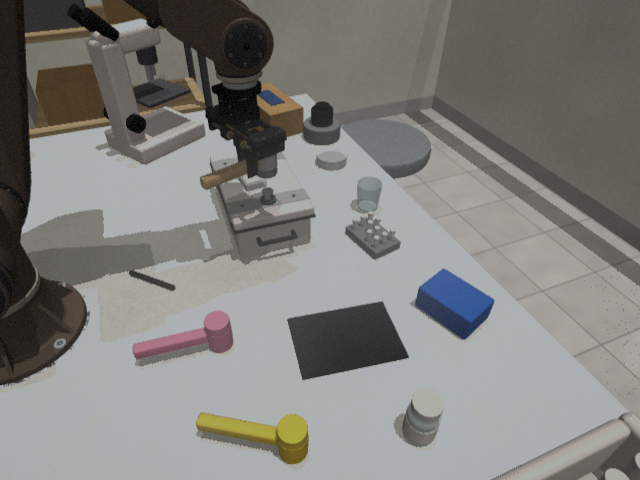

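View pics/w3.png

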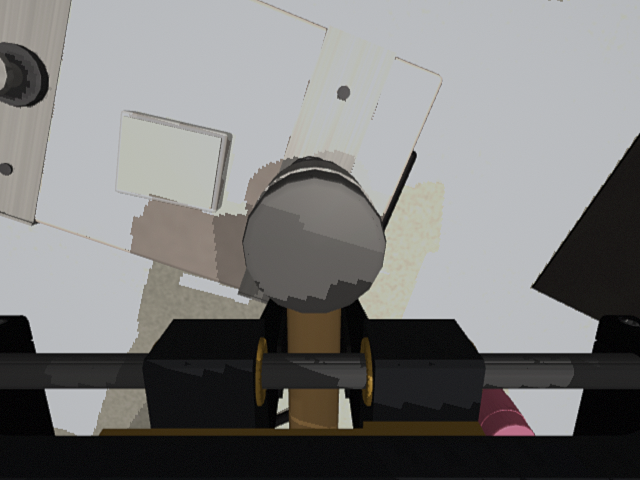

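The side view shows the head at (265,160), right above plunger B at (268,195). The measured head axis is within about 1 mm of the plunger. Striking B.

Request:
{"fn": "play_rows", "kwargs": {"targets": [{"linear": [0, 0, 8], "turn": 0}, {"linear": [0, 0, 20], "turn": 0}, {"linear": [0, 0, 40], "turn": 0}, {"linear": [0, 0, 59], "turn": 0}, {"linear": [0, 0, 59], "turn": 0}, {"linear": [0, 0, 40], "turn": 0}, {"linear": [0, 0, 15], "turn": 0}, {"linear": [0, 0, 0], "turn": 0}, {"linear": [0, 0, 0], "turn": 0}, {"linear": [0, 0, 0], "turn": 0}]}}

```text
t: 8.52
eef_pos: [499.4, 60.8, 277.0]
tcp_rot: [-3.141, 0.001, 0.3]
ft_force: [0.3, -0.5, -2.9]
opening: 0.23
```

Run:
```python
from h import *
s=env.state(); print(s['t'],s['eef_pos'],s['tcp_rot'],s['opening'],s['ft_force']); snap('wrist','w4');snap('side','s4')
p,W=load('w4'); z=W[...,2]
m=(z>235)&(z<265); m[:,:240]=0; m[:,400:]=0; m[308:]=0
pts=W[m]; c=pts.mean(0); print(len(pts),c,cv2.minEnclosingCircle(pts[:,:2].astype(np.float32)))
n=np.linalg.svd(pts-c,full_matrices=False)[2][2]; print(n,pts[:,2].min(),pts[:,2].max())
cv2.imwrite('pics/s4c.png',cv2.resize(cv2.imread('pics/s4.png')[120:260,190:330],None,fx=4,fy=4,interpolation=cv2.INTER_CUBIC))
p,W=load('s4'); m=np.zeros(p.shape[:2],bool); m[170:215,250:290]=1; m&=(np.hypot(W[...,0]-540.3,W[...,1]-73.5)<16)&(W[...,2]<150); print('B top',np.percentile(W[m][:,2],[50,80,90,95,99]))
```

```text
8.525 [499.35544794  60.75021434 276.99234114] [-3.14135208e+00  1.00174290e-03  2.99832842e-01] 0.23000477105488853 [ 0.26694184 -0.47745785 -2.92401814]
15903 [542.75931096  73.73238269 253.94886957] ((539.4136962890625, 72.69886016845703), 23.271366119384766)
[0.11746133 0.03312824 0.99252474] 235.00178089073015 257.8022513919491
B top [122.54023453 125.61759753 126.0943029  126.33184668 127.11739955]
```

View pics/s4c.png

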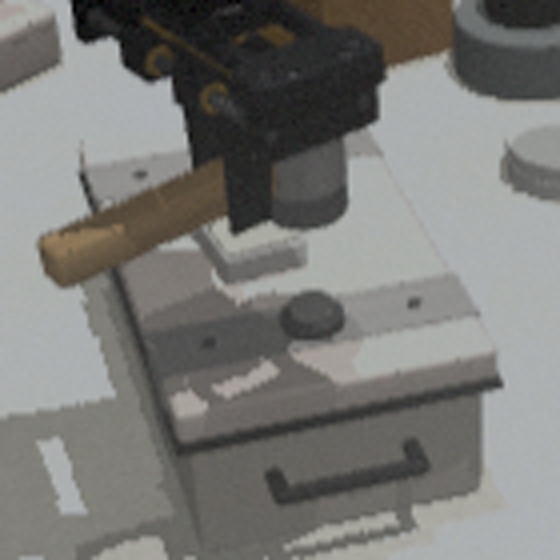

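Plunger B is down (cap at about 126 mm; it sits low in its collar in the crop at 312,315). The head may have pitched a little, so I'll check that.

Run:
```python
from h import *
for f in('w3','w4'):
    p,W=load(f); z=W[...,2]
    m=np.zeros(z.shape,bool); m[205:285,270:360]=1   # inner face only
    pts=W[m]; c=np.median(pts,0)
    n=np.linalg.svd(pts-pts.mean(0),full_matrices=False)[2][2]; n*=np.sign(n[2]); print(f,c,n,'tilt deg',np.degrees(np.arccos(n[2])), np.abs((pts-pts.mean(0))@n).max())
```

```text
Traceback (most recent call last):
numpy.linalg.LinAlgError: SVD did not converge
```

Run:
```python
from h import *
for f in('w3','w4'):
    p,W=load(f); z=W[...,2]
    m=np.zeros(z.shape,bool); m[205:285,270:360]=1
    pts=W[m]; pts=pts[np.isfinite(pts).all(1)]
    for _ in range(3):
        c=pts.mean(0); n=np.linalg.svd(pts-c,full_matrices=False)[2][2]; n*=np.sign(n[2]); r=np.abs((pts-c)@n); k=r<max(3*np.median(r),.5); pts=pts[k]
    print(f,len(pts),c,n,'tilt',np.degrees(np.arccos(n[2])))
```

```text
w3 6754 [543.0467728   72.83832682 252.69254126] [-0.00151925 -0.00205708  0.99999673] tilt 0.14652170426641353
w4 6749 [543.55477309  73.70317297 255.23875709] [-0.04710922 -0.01729484  0.99874001] tilt 2.87651470394626
```

The head pitched up by only 2.9°. On to plunger A, with about 2 mm more depth to compensate.

Request:
{"fn": "play_rows", "kwargs": {"targets": [{"linear": [4, -10, 0], "turn": 0}, {"linear": [11, -30, 0], "turn": 0}, {"linear": [22, -60, 0], "turn": 0}, {"linear": [35, -95, 0], "turn": 0}, {"linear": [48, -130, 0], "turn": 0}, {"linear": [58, -157, 0], "turn": 0}, {"linear": [64, -173, 0], "turn": 0}, {"linear": [65.5, -178, 0], "turn": 0}, {"linear": [65.5, -178, 0], "turn": 0}, {"linear": [65.5, -178, 0], "turn": 0}, {"linear": [65.5, -178, 0], "turn": 0}]}}

```text
t: 10.0
eef_pos: [509.8, 249.5, 277.8]
tcp_rot: [3.141, -0.0, 0.299]
ft_force: [1.1, -0.0, -2.2]
opening: 0.229
```

Run:
```python
from h import *
s=env.state(); print(s['t'],s['eef_pos'],s['tcp_rot'],s['ft_force']); snap('side','s5'); snap('wrist','w5')
p,W=load('w5'); z=W[...,2]; m=np.zeros(z.shape,bool); m[205:285,270:360]=1
print(np.nanmedian(W[m],0))
cv2.imwrite('pics/s5c.png',cv2.resize(cv2.imread('pics/s5.png')[100:240,190:330],None,fx=4,fy=4,interpolation=cv2.INTER_CUBIC))
```

```text
10.0 [509.79179659 249.47895067 277.80264871] [ 3.14144244e+00 -9.20319013e-05  2.98887494e-01] [ 1.13050959 -0.00633018 -2.21295912]
[554.17517985 262.67828984 256.17140685]
```

View pics/s5c.png

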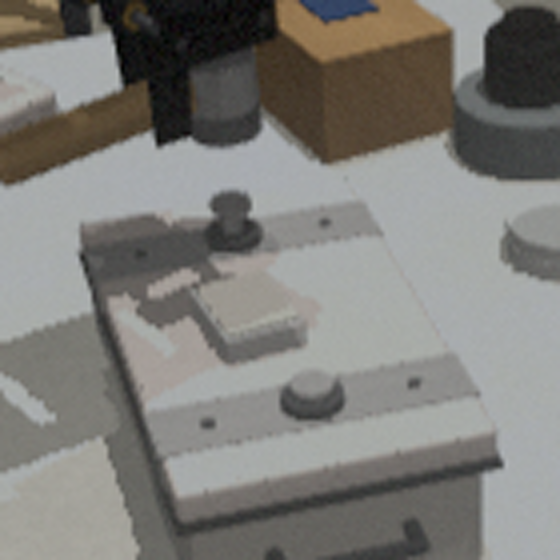

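The crop shows B down at (312,392) and A still up at (232,215), with the head above A. Striking A.

Request:
{"fn": "play_rows", "kwargs": {"targets": [{"linear": [0, 0, 9], "turn": 0}, {"linear": [0, 0, 22], "turn": 0}, {"linear": [0, 0, 42], "turn": 0}, {"linear": [0, 0, 61.5], "turn": 0}, {"linear": [0, 0, 61.5], "turn": 0}, {"linear": [0, 0, 40], "turn": 0}, {"linear": [0, 0, 15], "turn": 0}, {"linear": [0, 0, 0], "turn": 0}, {"linear": [0, 0, 0], "turn": 0}, {"linear": [0, 0, 0], "turn": 0}]}}

```text
t: 11.35
eef_pos: [509.4, 250.0, 276.9]
tcp_rot: [3.141, 0.001, 0.3]
ft_force: [-0.8, 0.2, -2.7]
opening: 0.227
```

Run:
```python
from h import *
s=env.state(); print(s['t'],s['eef_pos'],s['tcp_rot'],s['opening'],s['ft_force']); snap('side','s6'); snap('wrist','w6'); snap('top','t6')
p,W=load('w6'); z=W[...,2]
m=np.zeros(z.shape,bool); m[205:285,270:360]=1
pts=W[m]; pts=pts[np.isfinite(pts).all(1)]
for _ in range(3):
    c=pts.mean(0); n=np.linalg.svd(pts-c,full_matrices=False)[2][2]; n*=np.sign(n[2]); r=np.abs((pts-c)@n); k=r<max(3*np.median(r),.5); pts=pts[k]
print(len(pts),c,n,'tilt',np.degrees(np.arccos(n[2])))
p,W=load('s6')
for q in((550.5,262.8),(540.3,73.5)):
    m=(np.hypot(W[...,0]-q[0],W[...,1]-q[1])<14)&(W[...,2]<150); print(m.sum(),np.percentile(W[m][:,2],[50,80,95,99]))
cv2.imwrite('pics/s6c.png',cv2.resize(cv2.imread('pics/s6.png')[100:240,190:330],None,fx=4,fy=4,interpolation=cv2.INTER_CUBIC))
p,W=load('t6')
blk=(p.max(-1)<40)&(W[...,2]<12)&(W[...,2]>-5); blk[:, :350]=0; blk[:,430:]=0; blk[:200]=0; blk[295:]=0
print('mat',cv2.minAreaRect(W[blk][:,:2].astype(np.float32)))
```

```text
11.35 [509.38580722 250.02257497 276.85413482] [3.14145184e+00 1.18421360e-03 2.99785319e-01] 0.2270633796743044 [-0.78587574  0.24436184 -2.67452617]
6425 [554.21917645 263.21750078 258.79946675] [-0.08584037 -0.02613819  0.99596598] tilt 5.148170935937333
78 [123.85795698 125.91493081 126.73592131 127.61228979]
103 [124.1165055  125.48684188 126.3051717  126.80498708]
mat ((578.2523193359375, -259.46337890625), (138.0491180419922, 197.19024658203125), 80.87283325195312)
```

View pics/s6c.png

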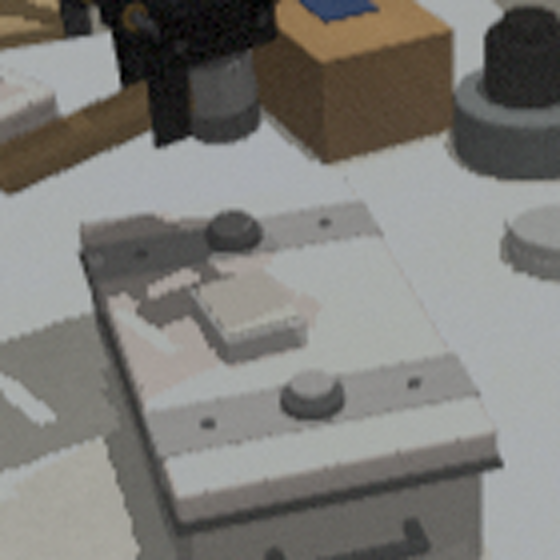

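Both plungers are down (A and B at about 126 mm) and the slide box hasn't moved. The head is tilted 5°, which will settle flat on release. Carrying it back to the mat.

Request:
{"fn": "play_rows", "kwargs": {"targets": [{"linear": [-2, 10, 0], "turn": 0}, {"linear": [-7, 30, 0], "turn": 0}, {"linear": [-15, 65, 0], "turn": 0}, {"linear": [-25, 108, 0], "turn": 0}, {"linear": [-36, 155, 0], "turn": 0}, {"linear": [-47, 204, 0], "turn": 0}, {"linear": [-58, 254, 0], "turn": 0}, {"linear": [-69, 304, 0], "turn": 0}, {"linear": [-81, 354, 0], "turn": 0}, {"linear": [-92, 402, 0], "turn": 0}, {"linear": [-102, 446, 0], "turn": 0}, {"linear": [-110, 480, 0], "turn": 0}, {"linear": [-115, 502, 0], "turn": 0}, {"linear": [-118, 513, 0], "turn": 0}, {"linear": [-118, 515, 0], "turn": 0}, {"linear": [-118, 515, 0], "turn": 0}, {"linear": [-118, 515, 0], "turn": 0}]}}

```text
t: 13.62
eef_pos: [549.1, -275.9, 277.9]
tcp_rot: [3.142, -0.0, 0.301]
ft_force: [-0.0, -0.3, -1.5]
opening: 0.233
```

Request:
{"fn": "play_rows", "kwargs": {"targets": [{"linear": [0, 0, 10], "turn": 0}, {"linear": [0, 0, 35], "turn": 0}, {"linear": [0, 0, 70], "turn": 0}, {"linear": [0, 0, 105], "turn": 0}, {"linear": [0, 0, 135], "turn": 0}, {"linear": [0, 0, 155], "turn": 0}, {"linear": [0, 0, 166], "turn": 0}, {"linear": [0, 0, 173], "turn": 0}, {"linear": [0, 0, 177], "turn": 0}, {"linear": [0, 0, 179], "turn": 0}, {"linear": [0, 0, 179], "turn": 0}, {"linear": [0, 0, 179], "turn": 0}, {"linear": [0, 0, 179], "turn": 0}]}}

```text
t: 15.25
eef_pos: [549.1, -276.8, 99.0]
tcp_rot: [3.141, -0.0, 0.3]
ft_force: [-0.9, -0.8, -2.3]
opening: 0.229
```

Run:
```python
from h import *
s=env.state(); print(s['t'],s['eef_pos'],s['tcp_rot'],s['opening'],s['ft_force']); snap('side','s7'); snap('wrist','w7')
p,W=load('w7'); z=W[...,2]
m=np.zeros(z.shape,bool); m[205:285,270:360]=1
pts=W[m]; pts=pts[np.isfinite(pts).all(1)]
for _ in range(3):
    c=pts.mean(0); n=np.linalg.svd(pts-c,full_matrices=False)[2][2]; n*=np.sign(n[2]); r=np.abs((pts-c)@n); k=r<max(3*np.median(r),.5); pts=pts[k]
print(len(pts),c,n,'tilt',np.degrees(np.arccos(n[2])))
cv2.imwrite('pics/s7c.png',cv2.resize(cv2.imread('pics/s7.png')[260:400,270:430],None,fx=4,fy=4,interpolation=cv2.INTER_CUBIC))
```

```text
15.25 [ 549.06479116 -276.80932944   98.9594914 ] [ 3.14123454e+00 -2.09440687e-04  2.99802705e-01] 0.22910043684922982 [-0.89065349 -0.81382862 -2.28958362]
6411 [ 593.83389885 -263.63006271   80.97095071] [-0.08937675 -0.02738315  0.99562139] tilt 5.363695991191492
```

View pics/s7c.png

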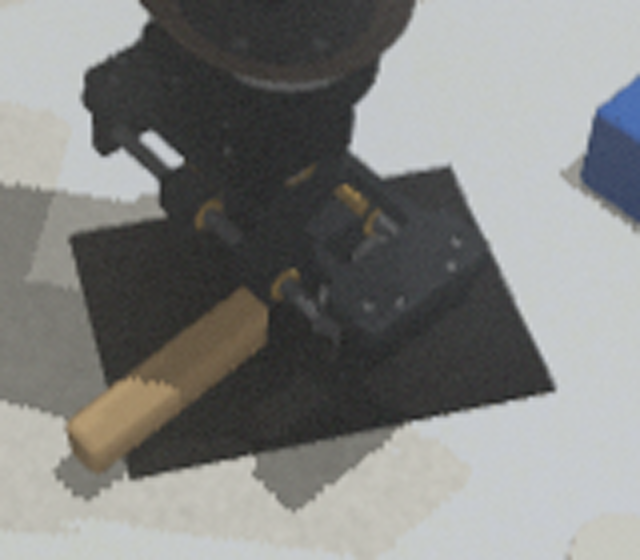

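The mallet is over the mat and not touching yet. Lowering the last few millimetres and releasing.

Request:
{"fn": "play_rows", "kwargs": {"targets": [{"linear": [0, 0, 1.5], "turn": 0}, {"linear": [0, 0, 3], "turn": 0}, {"linear": [0, 0, 4], "turn": 0}, {"linear": [0, 0, 4], "turn": 0}, {"linear": [0, 0, 4], "turn": 0}]}}

```text
t: 15.98
eef_pos: [549.0, -276.8, 94.8]
tcp_rot: [3.141, 0.0, 0.3]
ft_force: [-0.4, 0.4, -2.8]
opening: 0.23
```

Request:
{"fn": "play_rows", "kwargs": {"hand": 70, "targets": [{"linear": [0, 0, 0], "turn": 0}, {"linear": [0, 0, 0], "turn": 0}, {"linear": [0, 0, 0], "turn": 0}, {"linear": [0, 0, 0], "turn": 0}, {"linear": [0, 0, 0], "turn": 0}, {"linear": [0, 0, 0], "turn": 0}, {"linear": [0, 0, -10], "turn": 0}, {"linear": [0, 0, -30], "turn": 0}, {"linear": [0, 0, -60], "turn": 0}, {"linear": [0, 0, -100], "turn": 0}, {"linear": [0, 0, -140], "turn": 0}, {"linear": [0, 0, -170], "turn": 0}, {"linear": [0, 0, -180], "turn": 0}, {"linear": [0, 0, -180], "turn": 0}, {"linear": [0, 0, -180], "turn": 0}]}}

```text
t: 17.85
eef_pos: [548.7, -276.6, 273.4]
tcp_rot: [-3.14, 0.001, 0.3]
ft_force: [0.0, 0.3, 0.0]
opening: 0.736
```

Run:
```python
from h import *
s=env.state(); print(s['t'],s['eef_pos'],s['opening'],s['ft_force']); snap('side','s8'); snap('wrist','w8'); snap('top','t8')
p,W=load('w8'); z=W[...,2]
m=(z>66)&(z<85)&(np.hypot(W[...,0]-590,W[...,1]+265)<45)
pts=W[m]
print(len(pts),np.median(pts,0),cv2.minEnclosingCircle(pts[:,:2].astype(np.float32)))
pts=pts[np.hypot(*(pts[:,:2]-np.median(pts[:,:2],0)).T)<16]; c=pts.mean(0); n=np.linalg.svd(pts-c,full_matrices=False)[2][2]; print(n,np.degrees(np.arccos(abs(n[2]))))
p,W=load('s8')
for q in((550.5,262.8),(540.3,73.5)):
    m=(np.hypot(W[...,0]-q[0],W[...,1]-q[1])<14)&(W[...,2]<150); print(np.percentile(W[m][:,2],[50,80,95,99]))
```

```text
17.85 [ 548.73880632 -276.56979415  273.4367235 ] 0.7357722156778598 [0.046683   0.29598958 0.03428337]
2939 [ 592.65748552 -263.67581461   72.80521606] ((591.8617553710938, -263.799072265625), 22.95581817626953)
[ 0.00237778  0.00101433 -0.99999666] 0.14811508521789424
[123.83060442 126.03751672 127.05772048 127.16796346]
[124.35067346 125.80975998 126.83524129 128.09627131]
```

View pics/s8.png

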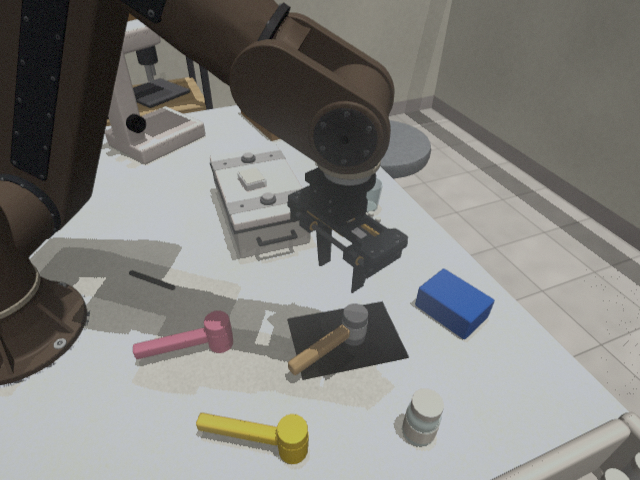

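The mallet stands flat on the mat at (355,325), tilted 0.1°. Both plungers are down and the gripper is clear. Handing in.

```bash
python3 -c "
from cell import env
print(env.job_done(), env.state()['t'])"
```

```text
the job is handed in; nothing more can be done
the job is handed in; nothing more can be done
```

The case is locked and the job is handed in at about 18 s of the 54 s allowed. I gripped the grey mallet by its handle about 43 mm from the head axis, not at the 55 mm grip point, to reduce the torque on impact. I struck plunger B, then plunger A, with one downward blow each at about 0.15 m/s commanded. Then I set the mallet back on the mat, let go and raised the gripper clear.

- **Plungers:** both caps measured about 126 mm high after the blows and again at the end; fully down is 125 mm.
- **Mallet:** it stands on one face, tilted 0.1°, with the head axis at about (592, -264) mm, well inside the mat. It had pitched about 5° in the grip during the blows and settled flat on release.
- **Bystanders:** the slide box, tube rack and jar look unmoved in the side pictures; I did not re-measure their positions.
- **Force:** the wrist force was about zero after release. I did not log the peak force during the blows.

No check failed or disagreed, and handing in gave no verdict.

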